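# Find the rattling parts case

### The arm

A 7-joint arm with a two-finger parallel gripper is mounted at the origin on the work surface; the furniture and walls round the work are solid. World frame = base frame: x ahead of the robot, y to its left, z up, the work surface at z = 0. Lengths are in m, angles in rad, forces in N, time in s.
With the tool pointing down it reaches from about 0.4 to 0.875 m from the base axis. Payload 19.3 kg.
Tool frame: the origin (TCP) lies at the very end of the fingers, on their centre line; the grasp point (between the pads) lies 19 mm behind it; z points along the fingers, y is the line along which they close (so a half turn about z gives the same grasp; the last joint's range is limited). The gripper opens to 85 mm and grips with 20 to 120 N. Pads are 22 mm wide; open, the fingers measure 114 mm over their backs; the gripper's body (76 mm by 85 mm) begins 54 mm behind the grasp point. The pads swing forward as they close: fully open they stand 13 mm farther back than shut.
Start: joints at [1.203, 0.521, -0.036, 1.599, 0.021, 1.021, -0.113], TCP at [0.183, -0.597, 0.231] pointing down, gripper open.
Joint ranges: [-2.91, 2.91], [-0.3, 2.13], [-1.5, 1.42], [0.17, 2.43], [-1.26, 4.41], [0.16, 1.93], [-2.52, 2.52]. Speed limits (rad/s): [1.89, 1.89, 2.39, 2.39, 3.01, 3.01, 3.01].

### API

Orientations are given as a rotation vector (axis times angle).
In Python, from rig import robot gives the robot as it stands.
- The arm moves only by the tool drive_tool, never from a script. Its argument "targets" is a list of rows, each an object with "travel": the shift along the tool's x, y, z in units of 40 mm (1.0 is 40 mm), a list of three; "delta_rot": the turn, a rotation vector about the tool's x, y, z in units of 8 degrees (1.0 is 8 degrees), a list of three. In form: [{"travel": [tx, ty, tz], "delta_rot": [wx, wy, wz]}, ...]. A call has 1 to 10 rows; each row is the pose to reach, as a shift and turn from the pose commanded when the call began, along the tool's axes at that moment; what a row does not reach only later rows make up. A row lasts 1/10 s, in which the tool goes at most 50 mm and 8.59 degrees, less where a joint would pass 70% of its speed; a pose out of reach is approached as far as the arm can. A call with a gripper value outside its range is refused whole. "gripper" is the opening, from 0 (shut) to 1 (fully open), set as the call begins (left out, the last holds). The fingers move at their own pace and stop on an object; "newtons" is the grip in N (left out, the last holds). Time passes only in rows, so rows that repeat a pose let the fingers close. It gives the time, the measured TCP pose, the force, the opening and the grip force at its end, in the units of the state.
- robot.get_state(): the state, without advancing time (a new reading comes with each control period).
- robot.grab_frame(name): name is "scene" or "top" or "wrist"; returns a dict with "pixels" (384x512x3 uint8, red, green, blue), "K" (3x3 intrinsics, pixels), "position" and "attitude" of the camera in the world. Camera axes: x right, y up, looking along -z (the intrinsics and any distortion apply to the point x, -y, -z); pixel columns grow to the right and rows downward; lengths in m; the calibration is good to about 2 mm. A picture is of the moment at which its call begins. There is no depth.
- robot.job_done(): hands the job in; it is judged then, once.
The state is a dict: "time_s": time; "joint_positions": joint angles; "joint_velocities": joint speeds; "tau": joint torques, N m; "tcp_pos": TCP position; "tcp_rot": TCP orientation; "force": force on the tool from outside, world axes, zero at the start; "torque": the same for the moment, N m; "gripper_width": opening from 0.0 (shut) to 1.0 (fully open); "finger_force": force on a finger pad.
Only numpy, scipy, OpenCV 4.12 (cv2) and the standard library are available. Lean on these libraries where they do the work, as an engineer would, in place of code of your own. Each camera call takes 0.05 s, during which the arm holds its last target. There are 200 camera calls.

### The job

One of the three sealed parts cases in the small bench cabinet has a piece come loose from its packing. Pull the drawer out to its stop, then lift the cases and shake (or tip) them endwise one at a time to find the one that rattles, standing the quiet ones upright in the open drawer again. Finish while holding the rattling case upright and still, gripped in the air over the cabinet toward the far side of the bench (its middle past the cabinet's front face), 10 cm or more above the cabinet's top, for a colleague there to take; leave the things round about where they are.

Things in the scene. Friction and masses are not known exactly. Their poses are not given: they have to be found in the camera images.
- cabinet: fixed bench-top wooden cabinet, 134 x 296 x 90 mm (x, y, z), with one drawer. Origin: centre of its underside on the bench; its front face (-x side, 67 mm from the origin) looks toward the robot, the drawer slides out along the cabinet's -x.
- drawer_handle (a point): middle of the drawer's steel bar handle: a round bar 9 mm thick, 119 mm long along the cabinet's y, its axis 33 mm in front of the drawer's face (28 mm free behind it), 67 mm above the bench, 23 mm below the cabinet's top; posts 46 mm to either side of the middle. Moves with the drawer; axes as the cabinet's.
- drawer_floor (a point): point on the drawer's felt floor, 20 mm above the bench: the middle case's place; moves with the drawer, axes as the cabinet's. Inside, the drawer reaches 53 mm forward and back and 129 mm to either side of it; sides and back rise 29 mm, the front panel (12 mm thick) 61 mm above the felt. Dividers 6 mm high, 4 mm thick at y = -38 and +38 mm make three bays.
- drawer (a joint): how far the drawer is pulled out, m: 0 shut, 0.120 at its stop. Shut at the start; slides with about 2 N of friction and stays where it is left.
- case_1: sealed grey plastic case in the +y bay of the drawer, 96 x 42 x 50 mm (x, y, z; 101 mm long with the latch at its -x end and the hinge at +x). Origin: centre of its underside, on the felt; z up; x along its length, parallel to the cabinet's x. Grip it across the 42 mm width at mid-length, near its top. Weighs 0.29 to 0.33 kg with its contents, whether it rattles or not.
- case_2: the same case in the middle bay, 34 mm free to its neighbours. Only one of the three rattles, changing from start to start: in it a steel piece of 0.188 kg lies loose on the flat floor near mid-length. It slides up to 24 mm either way along the length when the case is tipped endwise over about 12 degrees or shaken smartly endwise, and stays there when level again.
- case_3: the same case in the -y bay. All three look alike outside and cannot be opened. In the two quiet ones a piece of the same weight (0.188 kg) is packed fast at mid-length, so only the one with the loose piece changes its balance or knocks inside when it is tipped or shaken.
- wax_tin: bystander: round tin, 87 mm across, 40 mm high, on the bench to the right of the cabinet; origin under its middle. Leave alone.
- block_walnut: bystander: dark walnut offcut, 36 x 90 x 30 mm, on the bench to the left, nearer the robot than the open drawer; origin under its middle. Leave alone.
- caliper: bystander: steel caliper, 85 x 200 x 6 mm, lying on the cabinet's top toward the back; origin under its middle. Leave alone.

How it is judged:
By the outcome, as a careful person would: the job done as asked, in the order asked, and still so for the second after the job is handed in, while the arm keeps its last pose, push and grip.
It also fails if it takes over 72 s, if anything falls off the work surface, if the arm or the gripper's body presses on something with over 40 N, if the wrist force passes 120 N, or if a joint passes its speed limit or range.

## Working session

There is one attempt and no reset: what is moved stays moved. The work goes in short steps, Python scripts to look and compute and a tool call to move; the robot and the scene stay as the last step left them, time stands still between calls to the robot, and variables do not carry over. Pictures are saved under pics/ and viewed, at most 10 in all, crops included, and the job is handed in when it is done.

Besides the shell and the picture viewer there is one more tool, called by a JSON object that holds its "method" and its "body". drive_tool: Moves the arm, as the interface text tells. Its arguments: {"type":"object","properties":{"targets":{"type":"array"},"gripper":{"type":"number"},"newtons":{"type":"number"}},"required":["targets"]}

```bash
mkdir -p pics; ls
python3 - <<'E'
from rig import robot
import cv2,numpy as np
s=robot.get_state()
for k,v in s.items(): print(k,np.round(v,3))
for n in ["scene","top"]:
    f=robot.grab_frame(n)
    cv2.imwrite(f"pics/{n}0.png",cv2.resize(f["pixels"][:,:,::-1],(800,600),interpolation=cv2.INTER_CUBIC))
    print(n,f["K"],f["position"],f["attitude"],[k for k in f])
E
```

```text
pics
time_s 0.0
joint_positions [ 1.203  0.522 -0.036  1.6    0.021  1.021 -0.113]
joint_velocities [ 0.001 -0.001  0.001 -0.001 -0.001 -0.001  0.   ]
tau [ 1.0000e-03 -9.2708e+01  1.9800e+00 -3.6992e+01  1.8000e-02  8.0000e-03
 -0.0000e+00]
tcp_pos [ 0.183 -0.597  0.231]
tcp_rot [-3.106 -0.466  0.   ]
force [ 0.105  0.267 -0.46 ]
torque [-0.038  0.007  0.01 ]
finger_force 0.0
gripper_width 1.0
scene [[369.38203133   0.         262.17888662]
 [  0.         369.38203133 185.85061321]
 [  0.           0.           1.        ]] [-0.12165898  0.45617229  0.94570415] [ 0.38942201 -0.87929043 -2.13327307] ['pixels', 'K', 'position', 'attitude']
top [[350.12366542   0.         253.99867627]
 [  0.         350.12366542 188.71793618]
 [  0.           0.           1.        ]] [ 0.29718365 -0.10701518  1.06265975] [ 0.1905962  -0.17726686 -1.52864976] ['pixels', 'K', 'position', 'attitude']
```

View pics/scene0.png

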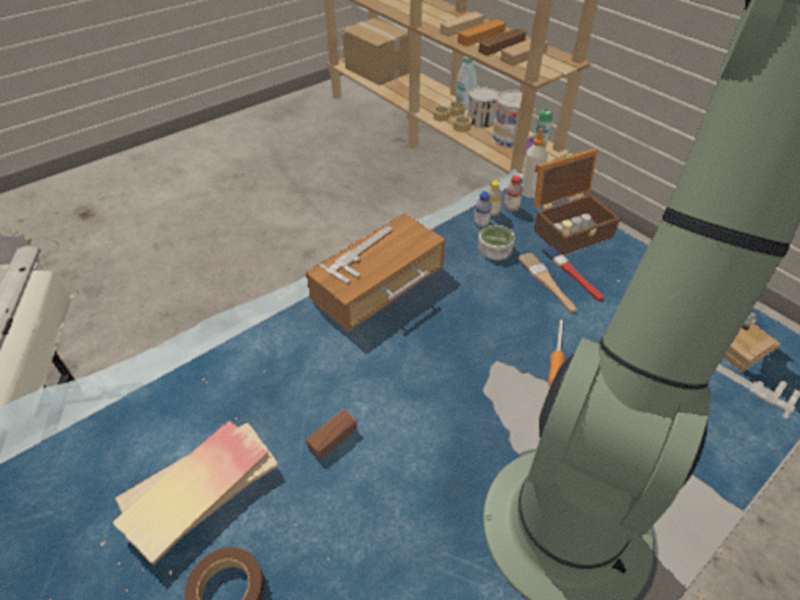

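View pics/top0.png

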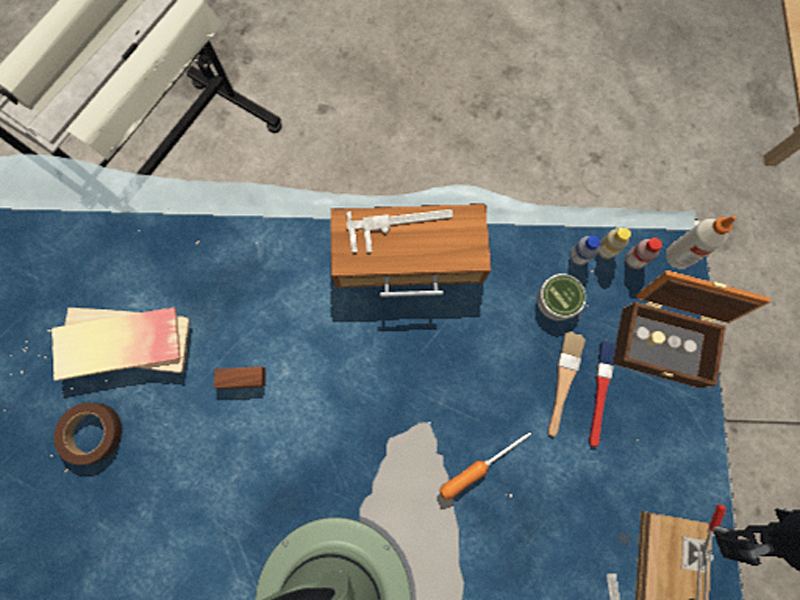

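The top picture (800x600) shows the cabinet's top corners at FL (330,277), FR (489,272), BL (331,208) and BR (487,205). The handle bar runs from (381,293) to (443,292), the tin is at (562,297) and the walnut block at (239,377). The scene picture shows the top's front corners at (349,322) and (444,252).

```bash
cat > h.py <<'E'
import numpy as np,cv2
from rig import robot
from scipy.spatial.transform import Rotation as R
CAM={"scene":([-0.12165898,0.45617229,0.94570415],[0.38942201,-0.87929043,-2.13327307],369.382,262.179,185.851),
"top":([0.29718365,-0.10701518,1.06265975],[0.1905962,-0.17726686,-1.52864976],350.124,253.999,188.718)}
def pt(cam,u,v,z,s=0.64):
    p,a,f,cx,cy=CAM[cam] if isinstance(cam,str) else cam
    d=R.from_rotvec(a).apply([(u*s-cx)/f,-(v*s-cy)/f,-1]); p=np.array(p)
    return p+d*(z-p[2])/d[2]
def fr(n):
    f=robot.grab_frame(n); return f["pixels"][:,:,::-1],(f["position"],f["attitude"],f["K"][0,0],f["K"][0,2],f["K"][1,2])
def go(p,r):
    "travel, delta_rot to world pose p, Rotation r from current state"
    s=robot.get_state(); C=R.from_rotvec(s["tcp_rot"])
    return np.round(C.inv().apply(np.array(p)-s["tcp_pos"])/.04,2), np.round(np.degrees((C.inv()*r).as_rotvec())/8,2)
E
python3 - <<'E'
from h import *
for n,u,v,z in [("FL",330,277,.09),("FR",489,272,.09),("BL",331,208,.09),("BR",487,205,.09),("hL",381,293,.067),("hR",443,292,.067),("tin",562,297,.04),("blk",239,377,.03)]:
    print(n,np.round(pt("top",u,v,z),3))
for n,u,v,z in [("FL",349,322,.09),("FR",444,252,.09),("BL",308,274,.09),("BR",404,218,.09),("hL",390,296,.067),("hR",428,271,.067)]:
    print("s",n,np.round(pt("scene",u,v,z),3))
s=robot.get_state();print(R.from_rotvec(s["tcp_rot"]).as_matrix().round(3))
E
```

```text
FL [0.56 0.03 0.09]
FR [ 0.579 -0.263  0.09 ]
BL [0.696 0.037 0.09 ]
BR [ 0.712 -0.26   0.09 ]
hL [ 0.538 -0.064  0.067]
hR [ 0.544 -0.18   0.067]
tin [ 0.549 -0.411  0.04 ]
blk [0.376 0.197 0.03 ]
s FL [0.52  0.051 0.09 ]
s FR [ 0.553 -0.233  0.09 ]
s BL [0.686 0.038 0.09 ]
s BR [ 0.702 -0.242  0.09 ]
s hL [ 0.541 -0.069  0.067]
s hR [ 0.547 -0.182  0.067]
[[ 0.956  0.293 -0.   ]
 [ 0.293 -0.956  0.001]
 [-0.    -0.001 -1.   ]]
```

```bash
cat >> h.py <<'E'
Y=np.radians(3.2); O=np.array([.638,-.1145,0])
def W(x,y,z): return O+[x*np.cos(Y)-y*np.sin(Y),x*np.sin(Y)+y*np.cos(Y),z]   # cabinet -> world
def RH(deg): # tool down; deg: azimuth of tool y relative to cabinet x
    a=Y+np.radians(deg); return R.from_matrix(np.array([[-np.sin(a),np.cos(a),0],[np.cos(a),np.sin(a),0],[0,0,-1]]).T)
E
python3 -c "
from h import *
print(W(-.1,0,.067),go(W(-.1,0,.2),RH(0)))"
```

```text
[ 0.53815592 -0.12008215  0.067     ] (array([11.98, -8.8 ,  0.78]), array([-0.01, -0.  , -9.52]))
```

{"method": "drive_tool", "body": {"targets": [{"travel": [6,-4.4,0.4],"delta_rot": [0,0,-4.8]},{"travel": [6,-4.4,0.4],"delta_rot": [0,0,-4.8]},{"travel": [6,-4.4,0.4],"delta_rot": [0,0,-4.8]},{"travel": [6,-4.4,0.4],"delta_rot": [0,0,-4.8]},{"travel": [6,-4.4,0.4],"delta_rot": [0,0,-4.8]},{"travel": [12,-8.8,0.8],"delta_rot": [0,0,-9.5]},{"travel": [12,-8.8,0.8],"delta_rot": [0,0,-9.5]},{"travel": [12,-8.8,0.8],"delta_rot": [0,0,-9.5]},{"travel": [12,-8.8,0.8],"delta_rot": [0,0,-9.5]},{"travel": [12,-8.8,0.8],"delta_rot": [0,0,-9.5]}], "gripper": 0.26}}

```text
time_s: 1.1
tcp_pos: [0.4824, -0.1954, 0.2044]
tcp_rot: [-2.155, -2.286, -0.0]
force: [0.4, -1.3, 1.0]
gripper_width: 0.261
finger_force: 0.0
```

{"method": "drive_tool", "body": {"targets": [{"travel": [0,0,0],"delta_rot": [0,0,0]},{"travel": [0,0,0],"delta_rot": [0,0,0]},{"travel": [0,0,0],"delta_rot": [0,0,0]}]}}

```text
time_s: 1.4
tcp_pos: [0.4811, -0.1979, 0.2043]
tcp_rot: [-2.163, -2.278, 0.001]
force: [-0.5, -0.8, 0.5]
gripper_width: 0.259
finger_force: 0.0
```

```bash
python3 -c "
from h import *
print(go(W(-.1,0,.2),RH(0)))
i,c=fr('wrist');cv2.imwrite('pics/w1.png',cv2.resize(i,(800,600),interpolation=cv2.INTER_CUBIC))
print(c,robot.get_state()['tcp_pos'],robot.get_state()['gripper_width'],robot.get_state()['joint_positions'])"
```

```text
(array([1.87, 1.53, 0.1 ]), array([-0.01,  0.  , -0.03]))
(array([ 0.47740126, -0.12739511,  0.34692985]), array([-0.2812827 , -0.0063681 ,  0.05125137]), np.float64(322.0969372544191), np.float64(254.88906751956316), np.float64(190.22560078037756)) [ 0.48098932 -0.19813792  0.20435489] 0.26327592567799785 [ 0.63515782  0.42138931 -0.46963182  1.88478701  0.24077501  0.89133766
  0.09977173]
```

View pics/w1.png

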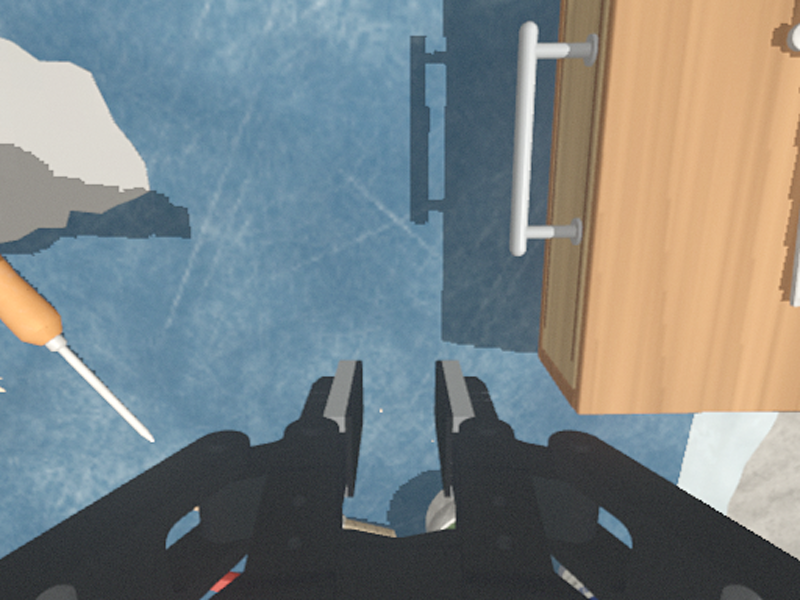

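The wrist picture shows the handle bar from (529,25) to (517,253). The cabinet's front right top corner is at (579,413), with the front edge running up to about (607,5).

```bash
python3 -c "
from h import *
c=([.47740126,-.12739511,.34692985],[-.2812827,-.0063681,.05125137],322.097,254.889,190.226)
for n,u,v,z in [('hL',529,25,.067),('hR',517,253,.067),('FR',579,413,.09),('F',607,5,.09)]: print(n,pt(c,u,v,z).round(4), )
print(W(-.067,-.148,.09),W(-.1,-.06,.067),W(-.1,.06,.067))
print(go(W(-.1,0,.12),RH(0)),go(W(-.1,0,.048),RH(0)))"
```

```text
hL [ 0.5394 -0.0631  0.067 ]
hR [ 0.5469 -0.1788  0.067 ]
FR [ 0.5872 -0.2647  0.09  ]
F [ 0.5687 -0.0585  0.09  ]
[ 0.57936605 -0.26600927  0.09      ] [ 0.54150521 -0.1799886   0.067     ] [ 0.53480663 -0.0601757   0.067     ]
(array([1.88, 1.53, 2.11]), array([-0.  ,  0.  , -0.03])) (array([1.88, 1.53, 3.91]), array([-0.  ,  0.  , -0.03]))
```

{"method": "drive_tool", "body": {"targets": [{"travel": [1,0.8,0.5],"delta_rot": [0,0,-0.08]},{"travel": [1.88,1.65,1.2],"delta_rot": [0,0,-0.08]},{"travel": [1.88,1.65,2],"delta_rot": [0,0,-0.08]},{"travel": [1.88,1.65,2],"delta_rot": [0,0,-0.08]},{"travel": [1.88,1.65,2],"delta_rot": [0,0,-0.08]}]}}

```text
time_s: 1.95
tcp_pos: [0.5429, -0.1196, 0.1245]
tcp_rot: [-2.149, -2.29, 0.002]
force: [0.0, -0.7, 0.5]
gripper_width: 0.259
finger_force: 0.0
```

```bash
sed -i 's/^Y=.*/Y=np.radians(3.6); O=np.array([.643,-.1147,0])/' h.py; python3 -c "
from h import *
print(go(W(-.1,0,.048),RH(0)))
i,c=fr('wrist');cv2.imwrite('pics/w2.png',cv2.resize(i,(800,600),interpolation=cv2.INTER_CUBIC))
print(c)"
```

```text
(array([-0.03,  0.01,  1.91]), array([-0.01,  0.  ,  0.  ]))
(array([ 0.53853657, -0.04913348,  0.26722543]), array([-0.28119487, -0.0072724 ,  0.06254985]), np.float64(322.0969372544191), np.float64(254.88906751956316), np.float64(190.22560078037756))
```

View pics/w2.png

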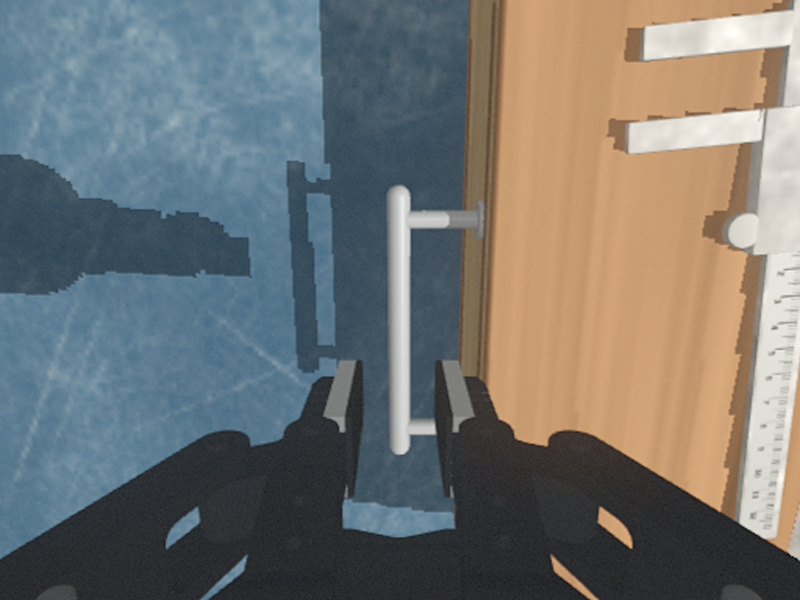

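The bar runs from (399,190) to (399,450), centred between the fingertips (360 and 440), so I can go down and grip it.

{"method": "drive_tool", "body": {"targets": [{"travel": [0,0,0.6],"delta_rot": [0,0,0]},{"travel": [0,0,1.2],"delta_rot": [0,0,0]},{"travel": [0,0,1.7],"delta_rot": [0,0,0]},{"travel": [0,0,1.9],"delta_rot": [0,0,0]},{"travel": [0,0,1.9],"delta_rot": [0,0,0]},{"travel": [0,0,1.9],"delta_rot": [0,0,0]}]}}

```text
time_s: 2.6
tcp_pos: [0.5441, -0.1191, 0.0499]
tcp_rot: [2.149, 2.29, 0.001]
force: [-0.0, -0.2, -0.3]
gripper_width: 0.254
finger_force: 0.0
```

{"method": "drive_tool", "body": {"targets": [{"travel": [0,0,0],"delta_rot": [0,0,0]},{"travel": [0,0,0],"delta_rot": [0,0,0]},{"travel": [0,0,0],"delta_rot": [0,0,0]},{"travel": [0,0,0],"delta_rot": [0,0,0]},{"travel": [0,0,0],"delta_rot": [0,0,0]}], "gripper": 0, "newtons": 30}}

```text
time_s: 3.1
tcp_pos: [0.5429, -0.119, 0.0496]
tcp_rot: [2.149, 2.291, -0.002]
force: [-9.0, -0.2, 14.7]
gripper_width: 0.09
finger_force: 29.5
```

{"method": "drive_tool", "body": {"targets": [{"travel": [0,-0.3,0],"delta_rot": [0,0,0]},{"travel": [0,-0.7,0],"delta_rot": [0,0,0]},{"travel": [0,-1.1,0],"delta_rot": [0,0,0]},{"travel": [0,-1.5,0],"delta_rot": [0,0,0]},{"travel": [0,-1.9,0],"delta_rot": [0,0,0]},{"travel": [0,-2.3,0],"delta_rot": [0,0,0]},{"travel": [0,-2.6,0],"delta_rot": [0,0,0]},{"travel": [0,-2.8,0],"delta_rot": [0,0,0]},{"travel": [0,-2.95,0],"delta_rot": [0,0,0]},{"travel": [0,-2.95,0],"delta_rot": [0,0,0]}]}}

```text
time_s: 4.1
tcp_pos: [0.4259, -0.1269, 0.0496]
tcp_rot: [2.148, 2.29, 0.0]
force: [-1.1, -3.4, 9.2]
gripper_width: 0.085
finger_force: 30.7
```

{"method": "drive_tool", "body": {"targets": [{"travel": [0,-0.05,0],"delta_rot": [0,0,0]},{"travel": [0,-0.1,0],"delta_rot": [0,0,0]},{"travel": [0,-0.15,0],"delta_rot": [0,0,0]},{"travel": [0,-0.15,0],"delta_rot": [0,0,0]}]}}

```text
time_s: 4.5
tcp_pos: [0.423, -0.1271, 0.0498]
tcp_rot: [2.145, 2.288, 0.006]
force: [13.4, -4.2, -6.2]
gripper_width: 0.091
finger_force: 29.6
```

{"method": "drive_tool", "body": {"targets": [{"travel": [0,0.15,0],"delta_rot": [0,0,0]},{"travel": [0,0.15,0],"delta_rot": [0,0,0]},{"travel": [0,0.15,0],"delta_rot": [0,0,0]},{"travel": [0,0.15,-0.5],"delta_rot": [0,0,0]},{"travel": [0,0.15,-1.5],"delta_rot": [0,0,0]},{"travel": [0,0.15,-2.6],"delta_rot": [0,0,0]},{"travel": [0,0.15,-3.8],"delta_rot": [0,0,0]},{"travel": [0,0.15,-4],"delta_rot": [0,0,0]},{"travel": [0,0.15,-4],"delta_rot": [0,0,0]}], "gripper": 0.26}}

```text
time_s: 5.4
tcp_pos: [0.4261, -0.1265, 0.2097]
tcp_rot: [2.147, 2.289, 0.001]
force: [0.5, -0.2, -1.7]
gripper_width: 0.261
finger_force: 0.0
```

```bash
python3 -c "
from h import *
print(robot.get_state()['joint_positions'])
for d in (90,-90): print(d,go(W(-.122,0,.21),RH(d)))"
```

```text
[ 0.60522022  0.30175063 -0.54283141  2.05833325  0.21096406  0.83145605
  0.00365881]
90 (array([-0.05,  2.38, -0.  ]), array([  0.  ,   0.02, -11.24]))
-90 (array([-0.05,  2.38, -0.  ]), array([ 0.02, -0.  , 11.26]))
```

{"method": "drive_tool", "body": {"targets": [{"travel": [0,0.6,0],"delta_rot": [0,0,-2]},{"travel": [0,1.2,0],"delta_rot": [0,0,-4]},{"travel": [0,2,0],"delta_rot": [0,0,-6]},{"travel": [0,2.38,0],"delta_rot": [0,0,-8]},{"travel": [0,2.38,-0.5],"delta_rot": [0,0,-9]},{"travel": [0,2.38,-0.5],"delta_rot": [0,0,-10]},{"travel": [0,2.38,-0.5],"delta_rot": [0,0,-11.25]},{"travel": [0,2.38,-0.5],"delta_rot": [0,0,-11.25]},{"travel": [0,2.38,-0.5],"delta_rot": [0,0,-11.25]},{"travel": [0,2.38,-0.5],"delta_rot": [0,0,-11.25]}], "gripper": 0.72}}

```text
time_s: 6.4
tcp_pos: [0.52, -0.1197, 0.2265]
tcp_rot: [0.001, -3.139, -0.002]
force: [0.2, 0.1, -0.5]
gripper_width: 0.723
finger_force: 0.0
```

{"method": "drive_tool", "body": {"targets": [{"travel": [0,0,0],"delta_rot": [0,0,0]},{"travel": [0,0,0],"delta_rot": [0,0,0]},{"travel": [0,0,0],"delta_rot": [0,0,0]}]}}

```text
time_s: 6.7
tcp_pos: [0.5206, -0.1198, 0.2278]
tcp_rot: [-0.015, -3.141, -0.0]
force: [0.4, -0.5, 0.9]
gripper_width: 0.72
finger_force: 0.0
```

```bash
python3 -c "
from h import *
print(robot.get_state()['joint_positions'])
print(go(W(-.122,0,.23),RH(90)))
i,c=fr('wrist');cv2.imwrite('pics/w3.png',cv2.resize(i,(800,600),interpolation=cv2.INTER_CUBIC))
print(c)"
```

```text
[ 0.74871563  0.50295397 -0.87014978  1.81164995  0.44234146  1.03540503
  1.26793655]
(array([-0.02, -0.06, -0.05]), array([ 0.  , -0.01, -0.52]))
(array([ 0.45051481, -0.11869504,  0.37057833]), array([-0.22052817, -0.21654829,  1.54967184]), np.float64(322.0969372544191), np.float64(254.88906751956316), np.float64(190.22560078037756))
```

View pics/w3.png

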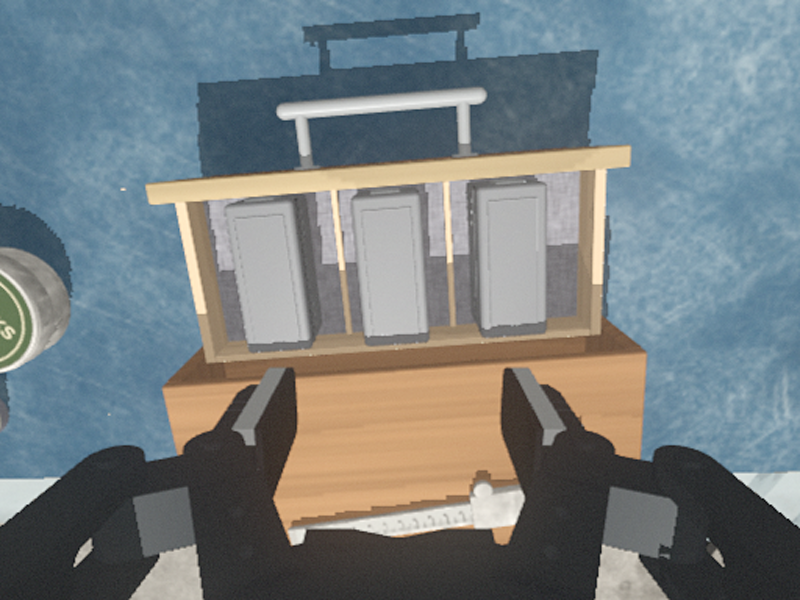

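The wrist picture (up is toward the robot, left is −y) shows the open drawer with three cases. Their tops are roughly: case_3 (228,205), (298,200), (311,340), (248,345); case_2 (353,193), (420,190), (427,333), (364,338); case_1 (474,182), (545,180), (545,325), (483,330).

```bash
cat >> h.py <<'E'
def inC(p): # world -> cabinet
    d=np.array(p)-O; return np.array([d[0]*np.cos(Y)+d[1]*np.sin(Y),-d[0]*np.sin(Y)+d[1]*np.cos(Y),d[2]])
E
python3 -c "
from h import *
c=([.45051481,-.11869504,.37057833],[-.22052817,-.21654829,1.54967184],322.097,254.889,190.226)
for n,q in dict(c3=[(228,205),(298,200),(311,340),(248,345)],c2=[(353,193),(420,190),(427,333),(364,338)],c1=[(474,182),(545,180),(545,325),(483,330)]).items():
  P=np.array([pt(c,u,v,.07) for u,v in q]);m=P.mean(0);a=(P[2]+P[3]-P[0]-P[1])[:2];b=(P[1]+P[2]-P[0]-P[3])[:2]
  print(n,m.round(4),inC(m).round(4),'len',np.linalg.norm(a)/2,'wid',np.linalg.norm(b)/2,np.degrees([np.arctan2(a[1],a[0]),np.arctan2(-b[0],b[1])]))
print('handle',pt(c,282,112,.067),pt(c,482,96,.067), 'top',pt(c,165,387,.09),pt(c,646,352,.09))
"
```

```text
c3 [ 0.5217 -0.1976  0.07  ] [-0.1262 -0.0751  0.07  ] len 0.08822536043248948 wid 0.04108172836614366 [2.01379391 3.83503712]
c2 [ 0.5169 -0.1241  0.07  ] [-0.1264 -0.0014  0.07  ] len 0.0898736364372366 wid 0.039727060539898294 [2.68107828 3.10730113]
c1 [ 0.512  -0.0507  0.07  ] [-0.1268  0.0721  0.07  ] len 0.09071094501635686 wid 0.04018392229955022 [4.67392949 2.62084514]
handle [ 0.4273683  -0.18481038  0.067     ] [ 0.42006415 -0.0715839   0.067     ] top [ 0.58650013 -0.26303977  0.09      ] [0.56637788 0.02800411 0.09      ]
```

```bash
cat > case.py <<'E'
from h import *; import sys
y={'1':.0745,'2':-.001,'3':-.0765}[sys.argv[1]]
for z in (.12,.04): print(go(W(-.123,y,z),RH(90)))
E
python3 case.py 2
```

```text
(array([ 0.01, -0.09,  2.7 ]), array([ 0.  , -0.  , -0.51]))
(array([ 0.01, -0.09,  4.7 ]), array([ 0.  , -0.  , -0.51]))
```

{"method": "drive_tool", "body": {"targets": [{"travel": [0,-0.1,0.6],"delta_rot": [0,0,-0.51]},{"travel": [0,-0.1,1.5],"delta_rot": [0,0,-0.51]},{"travel": [0,-0.1,2.4],"delta_rot": [0,0,-0.51]},{"travel": [0,-0.1,3.2],"delta_rot": [0,0,-0.51]},{"travel": [0,-0.1,3.8],"delta_rot": [0,0,-0.51]},{"travel": [0,-0.1,4.3],"delta_rot": [0,0,-0.51]},{"travel": [0,-0.1,4.6],"delta_rot": [0,0,-0.51]},{"travel": [0,-0.1,4.7],"delta_rot": [0,0,-0.51]},{"travel": [0,-0.1,4.7],"delta_rot": [0,0,-0.51]},{"travel": [0,-0.1,4.7],"delta_rot": [0,0,-0.51]}]}}

```text
time_s: 7.75
tcp_pos: [0.5212, -0.124, 0.0413]
tcp_rot: [-0.101, 3.139, -0.001]
force: [-1.1, 1.3, -0.5]
gripper_width: 0.721
finger_force: 0.0
```

{"method": "drive_tool", "body": {"targets": [{"travel": [0,0,0],"delta_rot": [0,0,0]},{"travel": [0,0,0],"delta_rot": [0,0,0]},{"travel": [0,0,0],"delta_rot": [0,0,0]},{"travel": [0,0,0],"delta_rot": [0,0,0]},{"travel": [0,0,0],"delta_rot": [0,0,0]},{"travel": [0,0,0],"delta_rot": [0,0,0]}], "gripper": 0, "newtons": 50}}

```text
time_s: 8.35
tcp_pos: [0.5213, -0.1242, 0.0414]
tcp_rot: [-0.101, 3.139, -0.001]
force: [-1.3, -0.5, 7.6]
gripper_width: 0.484
finger_force: 50.5
```

{"method": "drive_tool", "body": {"targets": [{"travel": [0,0,-0.3],"delta_rot": [0,0,0]},{"travel": [0,0,-0.8],"delta_rot": [0,0,0]},{"travel": [0,0,-1.4],"delta_rot": [0,0,0]},{"travel": [0,0,-2],"delta_rot": [0,0,0]},{"travel": [0,0,-2.6],"delta_rot": [0,0,0]},{"travel": [0,0,-3.2],"delta_rot": [0,0,0]},{"travel": [0,0,-3.7],"delta_rot": [0,0,0]},{"travel": [0,0,-4],"delta_rot": [0,0,0]},{"travel": [0,0,-4],"delta_rot": [0,0,0]},{"travel": [0,0,-4],"delta_rot": [0,0,0]}]}}

```text
time_s: 9.35
tcp_pos: [0.5204, -0.1241, 0.2]
tcp_rot: [0.102, -3.139, 0.0]
force: [0.3, 0.5, -3.7]
gripper_width: 0.487
finger_force: 51.7
```

```bash
cat > tq.py <<'E'
from h import *
T=[];F=[]
for k in range(4):
    robot.grab_frame("wrist"); s=robot.get_state(); T.append(s["torque"]);F.append(s["force"])
C=R.from_rotvec(s["tcp_rot"])
print("tool-frame torque",C.inv().apply(np.mean(T,0)).round(4),"sd",np.std(T,0).round(4),"F",np.mean(F,0).round(2),"w",s["gripper_width"])
E
python3 tq.py
```

```text
tool-frame torque [ 0.0001  0.0178 -0.0254] sd [0.0198 0.0341 0.0165] F [-0.01  0.32 -3.27] w 0.48245975265592583
```

{"method": "drive_tool", "body": {"targets": [{"travel": [0,0,0],"delta_rot": [0,1,0]},{"travel": [0,0,0],"delta_rot": [0,2,0]},{"travel": [0,0,0],"delta_rot": [0,3,0]},{"travel": [0,0,0],"delta_rot": [0,3,0]},{"travel": [0,0,0],"delta_rot": [0,3,0]},{"travel": [0,0,0],"delta_rot": [0,3,0]},{"travel": [0,0,0],"delta_rot": [0,2,0]},{"travel": [0,0,0],"delta_rot": [0,1,0]},{"travel": [0,0,0],"delta_rot": [0,0,0]},{"travel": [0,0,0],"delta_rot": [0,0,0]}]}}

```text
time_s: 10.55
tcp_pos: [0.5181, -0.1253, 0.2016]
tcp_rot: [-0.1, 3.134, -0.005]
force: [-0.7, -0.5, -3.0]
gripper_width: 0.48
finger_force: 52.7
```

```bash
python3 tq.py
```

```text
tool-frame torque [ 0.0163  0.0084 -0.0068] sd [0.0047 0.0134 0.0246] F [ 0.48 -0.33 -3.11] w 0.48130978143581665
```

{"method": "drive_tool", "body": {"targets": [{"travel": [0,0,0],"delta_rot": [0,-1,0]},{"travel": [0,0,0],"delta_rot": [0,-2,0]},{"travel": [0,0,0],"delta_rot": [0,-3,0]},{"travel": [0,0,0],"delta_rot": [0,-3,0]},{"travel": [0,0,0],"delta_rot": [0,-3,0]},{"travel": [0,0,0],"delta_rot": [0,-3,0]},{"travel": [0,0,0],"delta_rot": [0,-2,0]},{"travel": [0,0,0],"delta_rot": [0,-1,0]},{"travel": [0,0,0],"delta_rot": [0,0,0]},{"travel": [0,0,0],"delta_rot": [0,0,0]}]}}

```text
time_s: 11.75
tcp_pos: [0.5231, -0.1224, 0.2005]
tcp_rot: [0.104, -3.134, -0.005]
force: [1.4, 0.1, -3.6]
gripper_width: 0.484
finger_force: 52.9
```

```bash
python3 tq.py; python3 case.py 2
```

```text
tool-frame torque [-0.0212  0.0221  0.0206] sd [0.0247 0.0361 0.018 ] F [-0.4  -0.14 -3.87] w 0.4838830878994992
(array([0.01, 0.01, 2.  ]), array([0.  , 0.01, 0.02]))
(array([0.01, 0.01, 4.  ]), array([0.  , 0.01, 0.02]))
```

Differences so far are small next to the 0.09 Nm a loose piece should give. I'll repeat with longer tips and more averaging to be sure.

{"method": "drive_tool", "body": {"targets": [{"travel": [0,0,0],"delta_rot": [0,1,0]},{"travel": [0,0,0],"delta_rot": [0,2,0]},{"travel": [0,0,0],"delta_rot": [0,3,0]},{"travel": [0,0,0],"delta_rot": [0,3.5,0]},{"travel": [0,0,0],"delta_rot": [0,3.5,0]},{"travel": [0,0,0],"delta_rot": [0,3.5,0]},{"travel": [0,0,0],"delta_rot": [0,3.5,0]},{"travel": [0,0,0],"delta_rot": [0,3.5,0]},{"travel": [0,0,0],"delta_rot": [0,3.5,0]}]}}

```text
time_s: 12.85
tcp_pos: [0.5206, -0.1244, 0.201]
tcp_rot: [0.085, -2.653, 0.022]
force: [-0.6, 0.1, -4.2]
gripper_width: 0.478
finger_force: 52.9
```

{"method": "drive_tool", "body": {"targets": [{"travel": [0,0,0],"delta_rot": [0,-0.7,0]},{"travel": [0,0,0],"delta_rot": [0,-1.4,0]},{"travel": [0,0,0],"delta_rot": [0,-2.1,0]},{"travel": [0,0,0],"delta_rot": [0,-2.8,0]},{"travel": [0,0,0],"delta_rot": [0,-3.3,0]},{"travel": [0,0,0],"delta_rot": [0,-3.5,0]},{"travel": [0,0,0],"delta_rot": [0,-3.5,0]},{"travel": [0,0,0],"delta_rot": [0,-3.5,0]}]}}

```text
time_s: 13.65
tcp_pos: [0.5207, -0.1242, 0.2008]
tcp_rot: [0.101, -3.14, 0.001]
force: [0.5, -0.4, -3.3]
gripper_width: 0.484
finger_force: 52.8
```

```bash
sed -i 's/range(4)/range(12)/' tq.py; python3 tq.py
```

```text
tool-frame torque [-0.0106 -0.0014 -0.0038] sd [0.0329 0.0336 0.0299] F [-0.16  0.11 -3.32] w 0.4849500657233701
```

{"method": "drive_tool", "body": {"targets": [{"travel": [0,0,0],"delta_rot": [0,-1,0]},{"travel": [0,0,0],"delta_rot": [0,-2,0]},{"travel": [0,0,0],"delta_rot": [0,-3,0]},{"travel": [0,0,0],"delta_rot": [0,-3.5,0]},{"travel": [0,0,0],"delta_rot": [0,-3.5,0]},{"travel": [0,0,0],"delta_rot": [0,-3.5,0]},{"travel": [0,0,0],"delta_rot": [0,-3.5,0]},{"travel": [0,0,0],"delta_rot": [0,-3.5,0]},{"travel": [0,0,0],"delta_rot": [0,-3.5,0]}]}}

```text
time_s: 15.15
tcp_pos: [0.5212, -0.1238, 0.2004]
tcp_rot: [-0.086, 2.652, 0.022]
force: [-0.4, 0.4, -3.0]
gripper_width: 0.484
finger_force: 52.9
```

{"method": "drive_tool", "body": {"targets": [{"travel": [0,0,0],"delta_rot": [0,0.7,0]},{"travel": [0,0,0],"delta_rot": [0,1.4,0]},{"travel": [0,0,0],"delta_rot": [0,2.1,0]},{"travel": [0,0,0],"delta_rot": [0,2.8,0]},{"travel": [0,0,0],"delta_rot": [0,3.3,0]},{"travel": [0,0,0],"delta_rot": [0,3.5,0]},{"travel": [0,0,0],"delta_rot": [0,3.5,0]},{"travel": [0,0,0],"delta_rot": [0,3.5,0]}]}}

```text
time_s: 15.95
tcp_pos: [0.5207, -0.1237, 0.2002]
tcp_rot: [-0.103, 3.139, 0.001]
force: [-0.8, 0.4, -2.3]
gripper_width: 0.482
finger_force: 52.8
```

```bash
python3 tq.py; python3 case.py 2
```

```text
tool-frame torque [ 0.0021 -0.0058 -0.0044] sd [0.0309 0.0371 0.0331] F [-0.12  0.18 -3.16] w 0.4806161397424613
(array([0.01, 0.01, 2.01]), array([0.  , 0.  , 0.02]))
(array([0.01, 0.01, 4.01]), array([0.  , 0.  , 0.02]))
```

case_2 is quiet: the torque difference is −0.004 Nm against the expected 0.09. It goes back in its bay.

{"method": "drive_tool", "body": {"targets": [{"travel": [0,0,0.6],"delta_rot": [0,0,0]},{"travel": [0,0,1.3],"delta_rot": [0,0,0]},{"travel": [0,0,2],"delta_rot": [0,0,0]},{"travel": [0,0,2.7],"delta_rot": [0,0,0]},{"travel": [0,0,3.2],"delta_rot": [0,0,0]},{"travel": [0,0,3.6],"delta_rot": [0,0,0]},{"travel": [0,0,3.8],"delta_rot": [0,0,0]},{"travel": [0,0,3.95],"delta_rot": [0,0,0]},{"travel": [0,0,4],"delta_rot": [0,0,0]},{"travel": [0,0,4],"delta_rot": [0,0,0]}]}}

```text
time_s: 17.55
tcp_pos: [0.5218, -0.1239, 0.0414]
tcp_rot: [-0.102, 3.138, -0.001]
force: [1.2, 0.3, -0.1]
gripper_width: 0.482
finger_force: 53.3
```

{"method": "drive_tool", "body": {"targets": [{"travel": [0,0,0],"delta_rot": [0,0,0]},{"travel": [0,0,0],"delta_rot": [0,0,0]},{"travel": [0,0,0],"delta_rot": [0,0,0]},{"travel": [0,0,-0.2],"delta_rot": [0,0,0]},{"travel": [0,0,-0.8],"delta_rot": [0,0,0]},{"travel": [0,0,-1.6],"delta_rot": [0,0,0]},{"travel": [0,0,-2.2],"delta_rot": [0,0,0]},{"travel": [0,0,-2.2],"delta_rot": [0,0,0]},{"travel": [0,0,-2.2],"delta_rot": [0,0,0]}], "gripper": 0.72}}

```text
time_s: 18.45
tcp_pos: [0.5208, -0.1243, 0.129]
tcp_rot: [-0.101, 3.139, -0.001]
force: [-0.3, 0.3, -0.7]
gripper_width: 0.719
finger_force: 0.0
```

```bash
python3 case.py 1
```

```text
(array([0.01, 1.91, 0.22]), array([-0.  ,  0.01,  0.01]))
(array([0.01, 1.91, 2.22]), array([-0.  ,  0.01,  0.01]))
```

{"method": "drive_tool", "body": {"targets": [{"travel": [0,0.7,0],"delta_rot": [0,0,0]},{"travel": [0,1.5,0],"delta_rot": [0,0,0]},{"travel": [0,1.9,0.1],"delta_rot": [0,0,0]},{"travel": [0,1.9,0.5],"delta_rot": [0,0,0]},{"travel": [0,1.9,1],"delta_rot": [0,0,0]},{"travel": [0,1.9,1.6],"delta_rot": [0,0,0]},{"travel": [0,1.9,2],"delta_rot": [0,0,0]},{"travel": [0,1.9,2.2],"delta_rot": [0,0,0]},{"travel": [0,1.9,2.2],"delta_rot": [0,0,0]},{"travel": [0,1.9,2.2],"delta_rot": [0,0,0]}]}}

```text
time_s: 19.45
tcp_pos: [0.5161, -0.0482, 0.0408]
tcp_rot: [-0.102, 3.14, 0.0]
force: [-0.1, -0.3, -0.1]
gripper_width: 0.721
finger_force: 0.0
```

{"method": "drive_tool", "body": {"targets": [{"travel": [0,0,0],"delta_rot": [0,0,0]},{"travel": [0,0,0],"delta_rot": [0,0,0]},{"travel": [0,0,0],"delta_rot": [0,0,0]},{"travel": [0,0,0],"delta_rot": [0,0,0]},{"travel": [0,0,0],"delta_rot": [0,0,0]}], "gripper": 0, "newtons": 50}}

```text
time_s: 19.95
tcp_pos: [0.5165, -0.0484, 0.0414]
tcp_rot: [-0.101, 3.138, -0.001]
force: [-0.1, -1.1, 6.0]
gripper_width: 0.484
finger_force: 50.6
```

{"method": "drive_tool", "body": {"targets": [{"travel": [0,0,-0.3],"delta_rot": [0,0,0]},{"travel": [0,0,-0.8],"delta_rot": [0,0,0]},{"travel": [0,0,-1.4],"delta_rot": [0,0,0]},{"travel": [0,0,-2],"delta_rot": [0,0,0]},{"travel": [0,0,-2.6],"delta_rot": [0,0,0]},{"travel": [0,0,-3.2],"delta_rot": [0,0,0]},{"travel": [0,0,-3.7],"delta_rot": [0,0,0]},{"travel": [0,0,-4],"delta_rot": [0,0,0]},{"travel": [0,0,-4],"delta_rot": [0,0,0]},{"travel": [0,0,-4],"delta_rot": [0,0,0]}]}}

```text
time_s: 20.95
tcp_pos: [0.5155, -0.0483, 0.2001]
tcp_rot: [0.102, -3.14, 0.0]
force: [0.6, 0.8, -2.6]
gripper_width: 0.483
finger_force: 51.6
```

{"method": "drive_tool", "body": {"targets": [{"travel": [0,0,0],"delta_rot": [0,1,0]},{"travel": [0,0,0],"delta_rot": [0,2,0]},{"travel": [0,0,0],"delta_rot": [0,3,0]},{"travel": [0,0,0],"delta_rot": [0,3.5,0]},{"travel": [0,0,0],"delta_rot": [0,3.5,0]},{"travel": [0,0,0],"delta_rot": [0,3.5,0]},{"travel": [0,0,0],"delta_rot": [0,3.5,0]},{"travel": [0,0,0],"delta_rot": [0,3.5,0]},{"travel": [0,0,0],"delta_rot": [0,3.5,0]}]}}

```text
time_s: 21.85
tcp_pos: [0.5157, -0.0485, 0.201]
tcp_rot: [0.086, -2.653, 0.022]
force: [-0.5, -0.2, -2.4]
gripper_width: 0.483
finger_force: 51.6
```

{"method": "drive_tool", "body": {"targets": [{"travel": [0,0,0],"delta_rot": [0,-0.7,0]},{"travel": [0,0,0],"delta_rot": [0,-1.4,0]},{"travel": [0,0,0],"delta_rot": [0,-2.1,0]},{"travel": [0,0,0],"delta_rot": [0,-2.8,0]},{"travel": [0,0,0],"delta_rot": [0,-3.3,0]},{"travel": [0,0,0],"delta_rot": [0,-3.5,0]},{"travel": [0,0,0],"delta_rot": [0,-3.5,0]},{"travel": [0,0,0],"delta_rot": [0,-3.5,0]}]}}

```text
time_s: 22.65
tcp_pos: [0.5158, -0.0484, 0.2008]
tcp_rot: [0.101, -3.14, 0.001]
force: [0.4, -1.1, -3.1]
gripper_width: 0.48
finger_force: 51.7
```

```bash
python3 tq.py
```

```text
tool-frame torque [-0.0107  0.0029  0.0066] sd [0.0252 0.0288 0.0284] F [-0.02  0.04 -3.09] w 0.48220079470950133
```

{"method": "drive_tool", "body": {"targets": [{"travel": [0,0,0],"delta_rot": [0,-1,0]},{"travel": [0,0,0],"delta_rot": [0,-2,0]},{"travel": [0,0,0],"delta_rot": [0,-3,0]},{"travel": [0,0,0],"delta_rot": [0,-3.5,0]},{"travel": [0,0,0],"delta_rot": [0,-3.5,0]},{"travel": [0,0,0],"delta_rot": [0,-3.5,0]},{"travel": [0,0,0],"delta_rot": [0,-3.5,0]},{"travel": [0,0,0],"delta_rot": [0,-3.5,0]},{"travel": [0,0,0],"delta_rot": [0,-3.5,0]}]}}

```text
time_s: 24.15
tcp_pos: [0.5162, -0.0481, 0.2004]
tcp_rot: [-0.086, 2.652, 0.022]
force: [-0.1, -0.9, -1.9]
gripper_width: 0.486
finger_force: 52.0
```

{"method": "drive_tool", "body": {"targets": [{"travel": [0,0,0],"delta_rot": [0,0.7,0]},{"travel": [0,0,0],"delta_rot": [0,1.4,0]},{"travel": [0,0,0],"delta_rot": [0,2.1,0]},{"travel": [0,0,0],"delta_rot": [0,2.8,0]},{"travel": [0,0,0],"delta_rot": [0,3.3,0]},{"travel": [0,0,0],"delta_rot": [0,3.5,0]},{"travel": [0,0,0],"delta_rot": [0,3.5,0]},{"travel": [0,0,0],"delta_rot": [0,3.5,0]}]}}

```text
time_s: 24.95
tcp_pos: [0.5157, -0.048, 0.2002]
tcp_rot: [-0.102, 3.14, 0.001]
force: [-0.1, -0.2, -2.7]
gripper_width: 0.486
finger_force: 52.0
```

```bash
python3 tq.py; python3 case.py 1
```

```text
tool-frame torque [ 0.013   0.0212 -0.0028] sd [0.0345 0.0245 0.0393] F [-0.14 -0.26 -2.87] w 0.48071330182878325
(array([0.01, 0.  , 2.01]), array([-0.  ,  0.  ,  0.02]))
(array([0.01, 0.  , 4.01]), array([-0.  ,  0.  ,  0.02]))
```

case_1 also looks quiet (0.018 Nm against 0.09). I'll put it back and test case_3.

{"method": "drive_tool", "body": {"targets": [{"travel": [0,0,0.6],"delta_rot": [0,0,0]},{"travel": [0,0,1.3],"delta_rot": [0,0,0]},{"travel": [0,0,2],"delta_rot": [0,0,0]},{"travel": [0,0,2.7],"delta_rot": [0,0,0]},{"travel": [0,0,3.2],"delta_rot": [0,0,0]},{"travel": [0,0,3.6],"delta_rot": [0,0,0]},{"travel": [0,0,3.8],"delta_rot": [0,0,0]},{"travel": [0,0,3.95],"delta_rot": [0,0,0]},{"travel": [0,0,4],"delta_rot": [0,0,0]},{"travel": [0,0,4],"delta_rot": [0,0,0]}]}}

```text
time_s: 26.55
tcp_pos: [0.517, -0.048, 0.0414]
tcp_rot: [-0.102, 3.138, -0.0]
force: [1.9, 0.1, 0.4]
gripper_width: 0.479
finger_force: 52.8
```

{"method": "drive_tool", "body": {"targets": [{"travel": [0,0,0],"delta_rot": [0,0,0]},{"travel": [0,0,0],"delta_rot": [0,0,0]},{"travel": [0,0,0],"delta_rot": [0,0,0]},{"travel": [0,0,-0.2],"delta_rot": [0,0,0]},{"travel": [0,0,-0.8],"delta_rot": [0,0,0]},{"travel": [0,0,-1.6],"delta_rot": [0,0,0]},{"travel": [0,0,-2.2],"delta_rot": [0,0,0]},{"travel": [0,0,-2.2],"delta_rot": [0,0,0]},{"travel": [0,0,-2.2],"delta_rot": [0,0,0]}], "gripper": 0.72}}

```text
time_s: 27.45
tcp_pos: [0.5159, -0.0484, 0.129]
tcp_rot: [-0.101, 3.139, -0.001]
force: [-0.5, 0.4, 0.2]
gripper_width: 0.72
finger_force: 0.0
```

{"method": "drive_tool", "body": {"targets": [{"travel": [0,-0.8,0],"delta_rot": [0,0,0]},{"travel": [0,-1.7,0],"delta_rot": [0,0,0]},{"travel": [0,-2.7,0],"delta_rot": [0,0,0]},{"travel": [0,-3.4,0],"delta_rot": [0,0,0]},{"travel": [0,-3.8,0],"delta_rot": [0,0,0]},{"travel": [0,-3.8,0],"delta_rot": [0,0,0]},{"travel": [0,-3.8,0],"delta_rot": [0,0,0]}]}}

```text
time_s: 28.15
tcp_pos: [0.5253, -0.1992, 0.1278]
tcp_rot: [0.102, -3.139, -0.001]
force: [-0.1, 0.2, 0.3]
gripper_width: 0.718
finger_force: 0.0
```

```bash
python3 case.py 3;python3 -c "
from h import *
i,c=fr('wrist');cv2.imwrite('pics/w4.png',i)"
```

```text
(array([0.01, 0.01, 0.2 ]), array([ 0.01, -0.01,  0.02]))
(array([0.  , 0.01, 2.2 ]), array([ 0.01, -0.01,  0.02]))
```

View pics/w4.png

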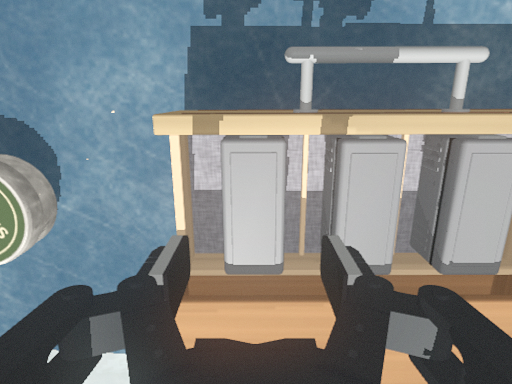

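The wrist picture shows case_3 at about columns 222–285, midway between the fingers (190 and 322). case_2 and case_1 stand upright back in their bays.

{"method": "drive_tool", "body": {"targets": [{"travel": [0,0,0.3],"delta_rot": [0,0,0]},{"travel": [0,0,0.8],"delta_rot": [0,0,0]},{"travel": [0,0,1.4],"delta_rot": [0,0,0]},{"travel": [0,0,1.9],"delta_rot": [0,0,0]},{"travel": [0,0,2.2],"delta_rot": [0,0,0]},{"travel": [0,0,2.2],"delta_rot": [0,0,0]},{"travel": [0,0,2.2],"delta_rot": [0,0,0]}]}}

```text
time_s: 28.9
tcp_pos: [0.5259, -0.1993, 0.0407]
tcp_rot: [-0.103, 3.14, 0.0]
force: [0.4, 0.9, 0.8]
gripper_width: 0.72
finger_force: 0.0
```

{"method": "drive_tool", "body": {"targets": [{"travel": [0,0,0],"delta_rot": [0,0,0]},{"travel": [0,0,0],"delta_rot": [0,0,0]},{"travel": [0,0,0],"delta_rot": [0,0,0]},{"travel": [0,0,0],"delta_rot": [0,0,0]},{"travel": [0,0,0],"delta_rot": [0,0,0]}], "gripper": 0, "newtons": 50}}

```text
time_s: 29.4
tcp_pos: [0.5263, -0.1999, 0.0415]
tcp_rot: [-0.102, 3.138, -0.001]
force: [-0.4, 1.1, 7.2]
gripper_width: 0.481
finger_force: 50.9
```

{"method": "drive_tool", "body": {"targets": [{"travel": [0,0,-0.3],"delta_rot": [0,0,0]},{"travel": [0,0,-0.8],"delta_rot": [0,0,0]},{"travel": [0,0,-1.4],"delta_rot": [0,0,0]},{"travel": [0,0,-2],"delta_rot": [0,0,0]},{"travel": [0,0,-2.6],"delta_rot": [0,0,0]},{"travel": [0,0,-3.2],"delta_rot": [0,0,0]},{"travel": [0,0,-3.7],"delta_rot": [0,0,0]},{"travel": [0,0,-4],"delta_rot": [0,0,0]},{"travel": [0,0,-4],"delta_rot": [0,0,0]},{"travel": [0,0,-4],"delta_rot": [0,0,0]}]}}

```text
time_s: 30.4
tcp_pos: [0.5253, -0.1999, 0.2001]
tcp_rot: [0.102, -3.139, 0.0]
force: [-0.7, 0.1, -4.4]
gripper_width: 0.488
finger_force: 51.8
```

{"method": "drive_tool", "body": {"targets": [{"travel": [0,0,0],"delta_rot": [0,1,0]},{"travel": [0,0,0],"delta_rot": [0,2,0]},{"travel": [0,0,0],"delta_rot": [0,3,0]},{"travel": [0,0,0],"delta_rot": [0,3.5,0]},{"travel": [0,0,0],"delta_rot": [0,3.5,0]},{"travel": [0,0,0],"delta_rot": [0,3.5,0]},{"travel": [0,0,0],"delta_rot": [0,3.5,0]},{"travel": [0,0,0],"delta_rot": [0,3.5,0]},{"travel": [0,0,0],"delta_rot": [0,3.5,0]}]}}

```text
time_s: 31.3
tcp_pos: [0.5254, -0.2004, 0.201]
tcp_rot: [0.085, -2.653, 0.022]
force: [-0.4, -0.4, -2.3]
gripper_width: 0.485
finger_force: 53.5
```

{"method": "drive_tool", "body": {"targets": [{"travel": [0,0,0],"delta_rot": [0,-0.7,0]},{"travel": [0,0,0],"delta_rot": [0,-1.4,0]},{"travel": [0,0,0],"delta_rot": [0,-2.1,0]},{"travel": [0,0,0],"delta_rot": [0,-2.8,0]},{"travel": [0,0,0],"delta_rot": [0,-3.3,0]},{"travel": [0,0,0],"delta_rot": [0,-3.5,0]},{"travel": [0,0,0],"delta_rot": [0,-3.5,0]},{"travel": [0,0,0],"delta_rot": [0,-3.5,0]}]}}

```text
time_s: 32.1
tcp_pos: [0.5256, -0.2001, 0.2008]
tcp_rot: [0.101, -3.139, 0.001]
force: [-0.0, 0.2, -3.7]
gripper_width: 0.486
finger_force: 53.5
```

```bash
python3 tq.py
```

```text
tool-frame torque [-0.0097  0.0482  0.0162] sd [0.0219 0.0301 0.0379] F [ 0.32 -0.16 -3.45] w 0.4837683546779405
```

{"method": "drive_tool", "body": {"targets": [{"travel": [0,0,0],"delta_rot": [0,-1,0]},{"travel": [0,0,0],"delta_rot": [0,-2,0]},{"travel": [0,0,0],"delta_rot": [0,-3,0]},{"travel": [0,0,0],"delta_rot": [0,-3.5,0]},{"travel": [0,0,0],"delta_rot": [0,-3.5,0]},{"travel": [0,0,0],"delta_rot": [0,-3.5,0]},{"travel": [0,0,0],"delta_rot": [0,-3.5,0]},{"travel": [0,0,0],"delta_rot": [0,-3.5,0]},{"travel": [0,0,0],"delta_rot": [0,-3.5,0]}]}}

```text
time_s: 33.6
tcp_pos: [0.5262, -0.1994, 0.2005]
tcp_rot: [-0.087, 2.652, 0.022]
force: [0.1, 0.3, -2.6]
gripper_width: 0.484
finger_force: 55.2
```

{"method": "drive_tool", "body": {"targets": [{"travel": [0,0,0],"delta_rot": [0,0.7,0]},{"travel": [0,0,0],"delta_rot": [0,1.4,0]},{"travel": [0,0,0],"delta_rot": [0,2.1,0]},{"travel": [0,0,0],"delta_rot": [0,2.8,0]},{"travel": [0,0,0],"delta_rot": [0,3.3,0]},{"travel": [0,0,0],"delta_rot": [0,3.5,0]},{"travel": [0,0,0],"delta_rot": [0,3.5,0]},{"travel": [0,0,0],"delta_rot": [0,3.5,0]}]}}

```text
time_s: 34.4
tcp_pos: [0.5258, -0.1995, 0.2003]
tcp_rot: [-0.103, 3.139, 0.001]
force: [-0.8, -0.7, -3.1]
gripper_width: 0.482
finger_force: 55.2
```

```bash
python3 tq.py; python3 -c "
from h import *
print(go(W(0,-.03,.26),RH(90)))"
```

```text
tool-frame torque [-0.0029 -0.0464  0.    ] sd [0.0285 0.0185 0.0306] F [ 0.26 -0.01 -3.09] w 0.48069237392785774
(array([-3.06,  1.18, -1.49]), array([-0.  , -0.  ,  0.02]))
```

case_3 rattles: ±0.047 Nm, matching 0.188 kg shifted 24 mm. I'll carry it up and over the cabinet.

{"method": "drive_tool", "body": {"targets": [{"travel": [0,0,-0.5],"delta_rot": [0,0,0]},{"travel": [-0.3,0.2,-1],"delta_rot": [0,0,0]},{"travel": [-0.8,0.4,-1.4],"delta_rot": [0,0,0]},{"travel": [-1.3,0.6,-1.6],"delta_rot": [0,0,0]},{"travel": [-1.8,0.8,-1.6],"delta_rot": [0,0,0]},{"travel": [-2.3,1,-1.6],"delta_rot": [0,0,0]},{"travel": [-2.8,1.2,-1.6],"delta_rot": [0,0,0]},{"travel": [-3.2,1.2,-1.6],"delta_rot": [0,0,0]},{"travel": [-3.4,1.2,-1.6],"delta_rot": [0,0,0]},{"travel": [-3.4,1.2,-1.6],"delta_rot": [0,0,0]}]}}

```text
time_s: 36.0
tcp_pos: [0.6586, -0.1428, 0.264]
tcp_rot: [0.103, -3.14, -0.001]
force: [-0.6, -0.4, -3.4]
gripper_width: 0.485
finger_force: 55.2
```

{"method": "drive_tool", "body": {"targets": [{"travel": [0,0,0],"delta_rot": [0,0,0]},{"travel": [0,0,0],"delta_rot": [0,0,0]},{"travel": [0,0,0],"delta_rot": [0,0,0]},{"travel": [0,0,0],"delta_rot": [0,0,0]},{"travel": [0,0,0],"delta_rot": [0,0,0]},{"travel": [0,0,0],"delta_rot": [0,0,0]},{"travel": [0,0,0],"delta_rot": [0,0,0]},{"travel": [0,0,0],"delta_rot": [0,0,0]},{"travel": [0,0,0],"delta_rot": [0,0,0]},{"travel": [0,0,0],"delta_rot": [0,0,0]}]}}

```text
time_s: 37.0
tcp_pos: [0.6583, -0.143, 0.2644]
tcp_rot: [0.102, -3.14, -0.0]
force: [-0.1, -0.5, -2.7]
gripper_width: 0.481
finger_force: 55.2
```

```bash
python3 -c "
from h import *
s=robot.get_state();print(inC(s['tcp_pos']),np.abs(s['joint_velocities']).max(),go(W(0.013,-.03,.264),RH(90)))
i,c=fr('scene');cv2.imwrite('pics/s5.png',cv2.resize(i[100:260,170:350],(720,640))[:600])"
```

```text
[ 0.0134752  -0.02923394  0.26443629] 0.0009521666600876053 (array([ 0.01, -0.02,  0.01]), array([ 0.  , -0.  ,  0.02]))
```

View pics/s5.png

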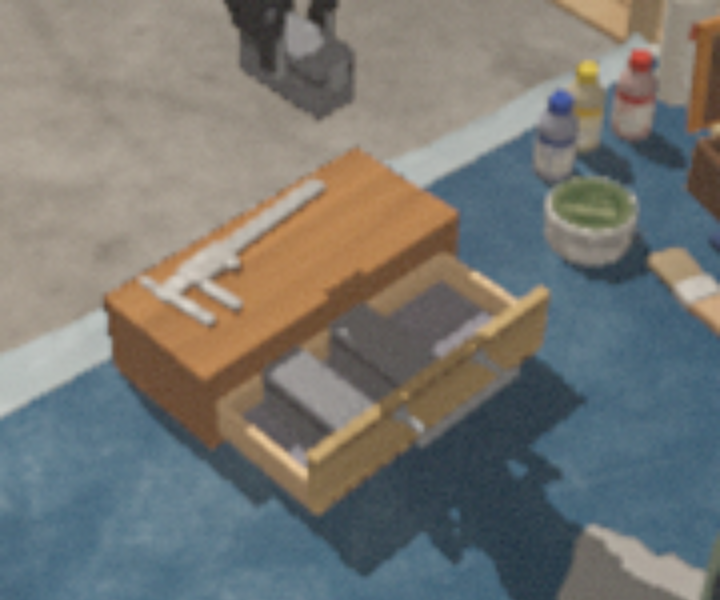

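The picture shows the drawer open with the two quiet cases upright in their bays. The rattling case is held level over the cabinet at about (300,75), and the caliper and tin look unmoved.

```bash
python3 -c "
from rig import robot
print(robot.job_done())"
```

```text
the job is handed in; nothing more can be done
None
```

case_3 is the one that rattles; I handed the job in at about 37 s with it held upright and still about 15 cm above the cabinet, past its front face, the drawer pulled to its stop and case_1 and case_2 standing upright back in their bays.

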